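# Clip the service lamp onto the rack stand's tether loop

## Robot

A 7-joint arm with a two-finger parallel gripper is mounted at the origin on the work surface. World frame = base frame: x ahead of the robot, y to its left, z up, the work surface at z = 0. Lengths are in mm, angles in rad, forces in N, time in s.
With the tool pointing down it reaches from about 400 to 850 mm from the base axis. Payload 6.9 kg.
Tool frame: the origin (TCP) lies where the fingers leave the gripper's body, on its centre line; the fingertips stand 73 mm ahead of it and the grasp point (between the pads) lies 54 mm ahead of it (env.grip_point_offset is the distance from the TCP to the grasp point, in mm); x points along the fingers, y is the direction in which the jaws open and shut, and the axes are right-handed (so a half turn about x gives the same grasp; the last joint's range is limited). The gripper opens to 85 mm and grips with 20 to 120 N. Pads are 22 mm wide; open, the fingers measure 114 mm over their backs; the gripper's body (76 mm by 85 mm) begins 54 mm behind the grasp point. The pads swing forward as they close: fully open they stand 13 mm farther back than shut.
Start: joints at [1.411, 0.507, -0.238, 1.5, 0.126, 1.149, -0.155], TCP at [164.146, -603.051, 303.875] pointing down, gripper open.
Joint ranges: [-3.08, 3.08], [-0.24, 2.05], [-1.43, 1.35], [0, 2.5], [-1.52, 4.66], [0.17, 1.96], [-2.89, 2.89]. Speed limits (rad/s): [2.39, 2.39, 3.14, 3.14, 3.14, 3.14, 3.14].

## Interface

Orientations are given as a unit quaternion [x, y, z, w].
In Python, from station import env gives the robot as it stands. Calls block until the motion is done:
- env.reach(position, orientation): joint-space move of the TCP to a pose.
- env.movel(position, attitude=None, feed=150, contact_N=None): straight line of the TCP; attitude=None keeps the orientation; feed is the mean speed in mm/s. With contact_N (N) it stops when the force on the tool has changed by that much, and returns True; else False.
- env.move_joints(angles): joint-space move.
- env.grip(opening): finger opening in mm; the grip force is fixed at half the most; returns when the fingers have stopped.
- env.pause(seconds).
- env.inverse_kinematics(position, orientation): joint angles nearest the present ones, or None.
- env.read_state(): the state.
- env.snapshot(name): name is "side" or "top"; returns the picture (400x640x3 uint8, red, green, blue); there is no depth.
- env.camera_info(name): a dict with "fx", "fy", "cx", "cy" (pixels), "k1" (the pictures are not rectified: a ray, as slopes to the right and down, at radius r is drawn at 1 + k1 r^2 times it, then the intrinsics apply), "rvec" (rotation vector, rad) and "tvec" (3), from world to camera coordinates, as OpenCV has them. Camera axes: x right, y down, z forward; pixel columns grow to the right and rows downward; lengths in mm; the calibration is good to about 2 mm. A picture is of the moment at which its call begins. camera_info takes no time and is no camera call.
A pose or a line that the arm cannot do raises env.PlanningError and nothing moves.
- env.hand_in(): hands the job in, once; it reports no verdict.
The state is a dict: "t": time; "joint_pos": joint angles; "joint_velocities": joint speeds; "joint_torque": joint torques, N m; "tcp_pos": TCP position; "eef_rot": TCP orientation; "contact_force": force on the tool from outside, world axes, zero at the start; "wrist_torque": the same for the moment, N m; "opening": finger opening in mm.
Only numpy, scipy, OpenCV 4.12 (cv2) and the standard library are available. Lean on these libraries where they do the work, as an engineer would, in place of code of your own. Each camera call takes 0.05 s, during which the arm holds its last target. There are 200 camera calls.

## Task

Hang the battery work lamp on the steel loop of the rack stand: hold it by its orange grip, press the red gate of its snap hook against the loop's front bar until the bar passes and the gate springs shut behind it, then lower it so that it hangs from the bar and let go. The loop bends easily, so never push on the stand with more than about 25 N, and leave the other things on the bench where they are.

Things in the scene. Friction and masses are not known exactly. Their poses are not given: they have to be found in the camera images.
- lamp: Battery work lamp, 0.24-0.39 kg, upright on the bench, 172 mm tall. Origin: centre of its underside; z up; x is the way the hook's mouth faces. Black puck body with pale lens band, 52 mm diameter, z 0-51 mm. On it an aluminium snap hook: a flat frame in the x-z plane, 12 mm thick in y: lower arm z 50-60, spine x -22 to -14, crown (top arm) z 120-130, x -22 to 26. See also mouth, crown, grip
- mouth (a point): Middle of the hook's mouth at its front face (lamp x 26, z 88.5 mm; axes as the lamp). The mouth is the 17 mm gap, lamp z 80-97, between the chin (x 20-26, rising from the lower arm to z 80) and the nose (x 20-26, hanging from the crown down to z 97). The red gate closes it from behind
- grip (a point): Middle of the lamp's orange grip block, at lamp x 0, z 153 mm (axes as the lamp). The block stands on the crown: 26 mm in x, 16 mm in y, z 130-172
- crown (a point): Middle of the flat underside of the hook's crown (lamp x 3, z 120 mm), which rests on the bar when the lamp hangs. The bar belongs in the pocket under it: lamp z 100-120, above the gate's top edge, between spine and nose (x -14 to 20)
- gate (a joint): Angle of the red gate (lamp x 13-19, z 61-100, 10 mm thick; hinge along y at x 16, z 60): 0 shut, grows as its top edge swings inwards (-x), stop at 0.65 rad; it never opens outwards. Spring 0.1 N m shut to 0.23 N m fully open: 3 to 8 N from a bar pressing in the mouth. It shuts once the bar is above its top edge, in the pocket
- stand: Piece of grey perforated rack upright (30 x 40 mm, 235 mm tall) on a dark base plate (120 x 150 x 8 mm), fixed to the bench. Origin: centre of the upright's foot on the bench; z up. A blue clamp on it carries a closed horizontal loop of 8 mm round steel rod that sticks out along the stand's -x
- underbar (a point): Point on the bench straight below the middle of the loop's front bar (stand x -130 mm; axes as the stand). The bar runs along y; the loop's side arms lie at y -29 and +29 mm (rod centres). The clamp can be set at any height: the bar's centre is 145 to 215 mm above this point and no reading tells how high, so find it by touch or sight
- spray: bystander: blue and white can, 56 mm diameter, 125 mm tall; origin under its centre
- jar: bystander: closed glass jar, 66 mm diameter, 80 mm tall; origin under its centre
- adapter: bystander: black power adapter, 75 x 50 x 34 mm; origin under its centre
- driver: bystander: yellow screwdriver lying down, 190 mm long, along its x
- remote: bystander: grey keypad, 150 x 50 x 20 mm, long along its x; origin under its centre
- card: bystander: green circuit card with a metal front, 130 x 110 x 22 mm, lying flat; origin under its centre
Not all that is in view belongs to the job. Leave any green look-alike of the lamp alone.

How it is judged (in metres and radians):
On the way, in this order (a step that is already met when the one before it is completed fails the run):
1. the lamp is lifted off the bench (height (world z) of lamp above 0.015 m), for 0.1 s.
2. the gate is pressed open against the loop (value of joint gate above 0.25 rad and contact force between lamp and stand above 1 N), for 0.05 s.
3. the bar is inside the hook and the gate has sprung shut (x of crown in the frame of stand between -0.148 and -0.11 m and y of crown in the frame of stand between -0.024 and 0.024 m and value of joint gate below 0.06 rad), for 0.2 s.
At the end, for the whole second after the job is handed in: Lamp hangs over 12 mm off the bench, its weight (over 1 N) on the loop, upright within 0.35 rad, slower than 0.15 m/s; bar inside the hook (crown at stand x -148 to -110 mm, y within 24 mm of the middle); gate shut (under 0.06 rad) (all of step 3 and height (world z) of lamp above 0.012 m and angle between lamp's own z axis and vertical below 0.35 rad and contact force between lamp and stand above 1 N and linear speed of lamp below 0.15 m/s); the robot touches nothing.
It fails at once if the stand or its loop is pushed with more than 25 N (contact force between any of lamp, the arm, the fingers and stand above 25 N).
It fails at once if a bystander is moved by more than 30 mm (distance of any of spray, jar, adapter, driver, remote, card from where it was at the start of the episode above 0.03 m).
It also fails if it takes over 62 s, if anything falls off the work surface, if the arm or the gripper's body presses on something with over 40 N, if the wrist force passes 120 N, or if a joint passes its speed limit or range.

## Working session

There is one attempt and no reset: what is moved stays moved. The work goes in short steps, each a Python script; the robot and the scene stay as the last script left them, time stands still between calls to the robot, and variables do not carry over. Pictures are saved under pics/ and viewed, about 8 in all and at most 12, crops included, and the job is handed in when it is done.

```bash
mkdir -p pics; ls; cat > h.py <<'E'
import numpy as np, cv2
from station import env
def cam(n):
    c=env.camera_info(n); R,_=cv2.Rodrigues(np.array(c["rvec"],float)); t=np.array(c["tvec"],float).ravel(); return c,R,t
def ray(n,u,v):
    c,R,t=cam(n); K=np.array([[c["fx"],0,c["cx"]],[0,c["fy"],c["cy"]],[0,0,1.]])
    p=cv2.undistortPoints(np.array([[[u,v]]],float),K,np.array([c["k1"],0,0,0.]))[0,0]
    d=R.T@np.array([p[0],p[1],1]); return -R.T@t,d/np.linalg.norm(d)
def onz(n,u,v,z):
    o,d=ray(n,u,v); return o+d*(z-o[2])/d[2]
def tri(a,b):
    (o1,d1),(o2,d2)=ray(*a),ray(*b)
    s=np.linalg.lstsq(np.stack([d1,-d2],1),o2-o1,rcond=None)[0]
    p,q=o1+d1*s[0],o2+d2*s[1]; return (p+q)/2,np.linalg.norm(p-q)
def proj(n,P):
    c,R,t=cam(n); K=np.array([[c["fx"],0,c["cx"]],[0,c["fy"],c["cy"]],[0,0,1.]])
    return cv2.projectPoints(np.array(P,float).reshape(-1,3),np.array(c["rvec"],float),t,K,np.array([c["k1"],0,0,0.]))[0][:,0]
def snap(n,f):
    im=env.snapshot(n); cv2.imwrite(f"pics/{f}.png",im[:,:,::-1]); return im
E
python3 - <<'E'
from h import *
for n in("side","top"):
    snap(n,n+"0"); print(env.camera_info(n), ray(n,320,200))
print(env.read_state())
a=cv2.imread("pics/side0.png");b=cv2.imread("pics/top0.png")
E
```

```text
pics
{'fx': 389.4520741043005, 'fy': 389.4520741043005, 'cx': 324.9974429995266, 'cy': 188.83839200749804, 'k1': 0.018446953120168853, 'rvec': array([ 0.14276955, -2.82206229,  1.22145694]), 'tvec': array([ 529.7596274 ,   96.1638409 , 1176.97793267])} (array([420.73989223, 844.72813621, 885.76640267]), array([ 0.10566851, -0.70256347, -0.70373201]))
{'fx': 382.44213614131206, 'fy': 382.44213614131206, 'cx': 319.7458761165706, 'cy': 201.79375672410362, 'k1': -0.07053554279881316, 'rvec': array([ 2.14428438, -2.16822729,  0.11127066]), 'tvec': array([  38.01810936,  527.65441212, 1207.0414622 ])} (array([ 385.60249302,   17.89788884, 1260.08096157]), array([ 0.11973495,  0.01080074, -0.99274714]))
{'t': 0.1, 'joint_pos': array([ 1.41049689,  0.50824979, -0.23752424,  1.50102295,  0.12569991,
        1.14890076, -0.15480119]), 'joint_velocities': array([ 1.11344072e-03, -1.14934068e-03, -1.71615818e-03, -2.45323228e-03,
        2.25041012e-05,  3.60000939e-04, -3.57281171e-04]), 'joint_torque': array([-4.05819883e-03, -6.21839190e+01, -2.19411626e+00, -2.50208044e+01,
        1.26160425e-02,  7.82626332e-03, -2.04935930e-05]), 'tcp_pos': array([ 164.01658739, -602.75305394,  303.12214964]), 'eef_rot': array([-0.70078516, -0.09425562,  0.70095689, -0.09314224]), 'contact_force': array([-0.79231873,  0.27239905, -0.44138412]), 'wrist_torque': array([ 0.03963314, -0.01133597, -0.01856876]), 'opening': 85.25708816342106}
```

View pics/side0.png

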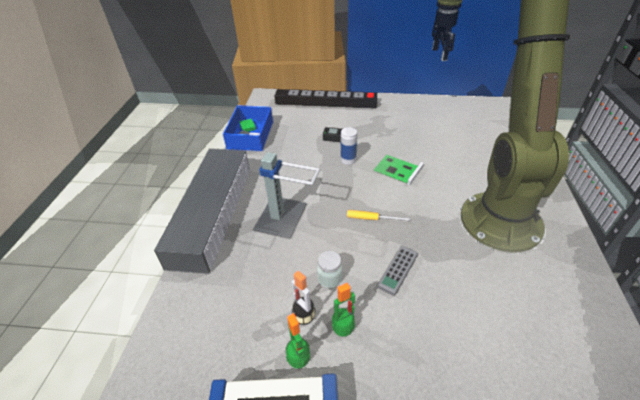

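View pics/top0.png

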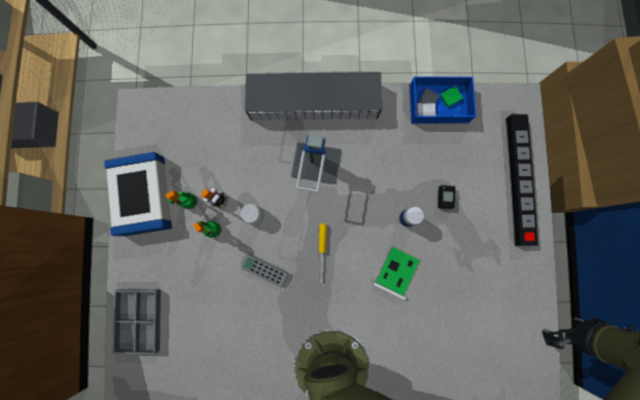

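The side view shows the real lamp (black body ~(303,310), grip ~(300,282)) between two green look-alikes. The stand is at ~(277,190), with its loop's front bar near x≈317. In the top view the lamp is at ~(215,198) and the loop's front bar at ~(310,189). I'll zoom in on these.

```bash
python3 - <<'E'
from h import *
a=cv2.imread("pics/side0.png");b=cv2.imread("pics/top0.png")
def c(i,x,y,w,h): return cv2.resize(i[y:y+h,x:x+w],(400,300),interpolation=cv2.INTER_CUBIC)
m=np.vstack([np.hstack([c(a,265,260,100,75),c(b,160,170,80,60)]),np.hstack([c(a,245,140,100,75),c(b,280,130,80,60)])])
cv2.imwrite("pics/c1.png",m)
for n,i,x0,y0,x1,y1 in(("side",a,260,250,370,380),("top",b,155,160,240,250)):
    h=cv2.cvtColor(i,cv2.COLOR_BGR2HSV); k=cv2.inRange(h,(4,170,150),(16,255,255)); 
    N,_,s,ce=cv2.connectedComponentsWithStats(k[y0:y1,x0:x1])
    for j in range(1,N):
        if s[j,4]>8: print(n,s[j],ce[j]+[x0,y0])
E
```

```text
side [ 78  34  12  18 156] [343.68589744 292.62179487]
side [ 28  64  11  21 136] [293.33823529 324.61029412]
top [11 31  8  7 15] [170.46666667 194.66666667]
top [48 30  6  7 12] [205.75       193.33333333]
top [39 63  7  8 26] [197.23076923 226.69230769]
```

View pics/c1.png

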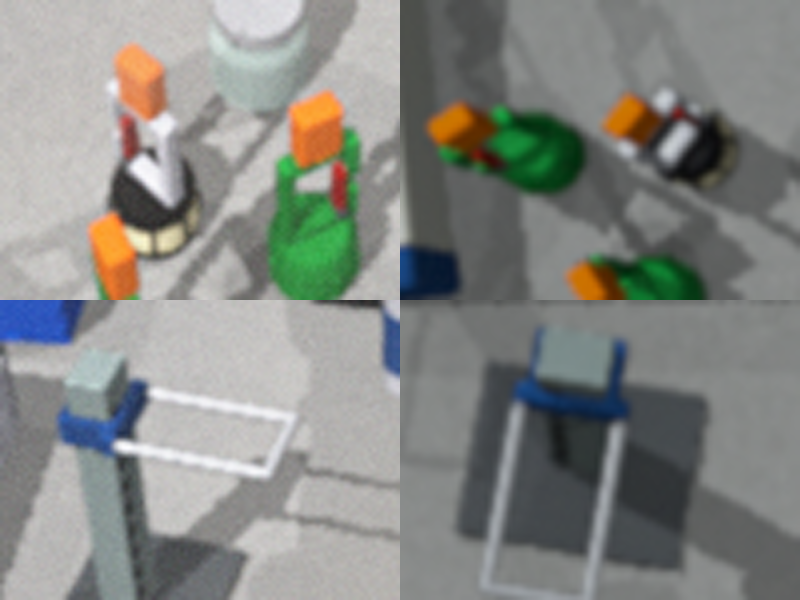

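```bash
cat >> h.py <<'E'
def orange(im,x0,y0,x1,y1):
    h=cv2.cvtColor(im,cv2.COLOR_RGB2HSV); k=cv2.inRange(h,(4,110,90),(18,255,255))[y0:y1,x0:x1]
    N,_,s,ce=cv2.connectedComponentsWithStats(k); return [(s[j],ce[j]+[x0,y0]) for j in range(1,N) if s[j,4]>12]
E
python3 - <<'E'
from h import *
a=cv2.imread("pics/side0.png")[:,:,::-1].copy();b=cv2.imread("pics/top0.png")[:,:,::-1].copy()
so=orange(a,285,262,320,305); to=orange(b,198,180,217,203); print(so,to)
if so and to:
    G,e=tri(("side",*max(so,key=lambda q:q[0][4])[1]),("top",*max(to,key=lambda q:q[0][4])[1])); print("grip",G,e)
# crop pts side: c1 -> px ; nose top, spine at crown
for nm,p in dict(crownL=(113,85),crownR=(172,118),botc=(155,200)).items(): print(nm,onz("side",265+p[0]/4,260+p[1]/4,125 if nm!='botc' else 51))
for nm,p in dict(nose=(664,98),spine=(627,152)).items(): print("top",nm,onz("top",160+(p[0]-400)/5,170+p[1]/5,128))
L,e1=tri(("side",312.5,182.3),("top",297,186.8)); Rr,e2=tri(("side",318.8,168.8),("top",317.6,189.4))
print("bar",L,e1,Rr,e2,(L+Rr)/2, Rr-L)
# arms at clamp in top
H=(L[2]+Rr[2])/2
c1=onz("top",280+(517-400)/5,130+105/5,H); c2=onz("top",280+(620-400)/5,130+123/5,H)
print("arm dirs",c1-L,c2-Rr)
for p in ((540,330),(620,335),(535,378),(612,386)): print("uprtop",onz("top",280+(p[0]-400)/5,130+(p[1]-300)/5,235))
E
```

```text
[(array([  9,   9,  12,  19, 162], dtype=int32), array([299.72839506, 279.99382716]))] [(array([ 3,  9, 11, 10, 69], dtype=int32), array([205.66666667, 193.44927536]))]
grip [543.78274254 366.83049356 154.64142029] 2.6922083556867173
crownL [564.41201561 352.0853692  125.        ]
crownR [527.78822334 370.19838811 125.        ]
botc [540.32682646 379.68801784  51.        ]
top nose [557.65229563 353.54084134 128.        ]
top spine [525.07438841 375.42730694 128.        ]
bar [551.78755217  93.75352439 197.65509236] 0.2365351158891015 [543.03257164  35.88201032 196.24310088] 1.928783285134813 [547.41006191  64.81776736 196.94909662] [ -8.75498053 -57.87151407  -1.41199148]
arm dirs [103.15574316 -18.48265712  -0.70599574] [100.61061406 -19.14304225   0.70599574]
uprtop [687.57968594  60.31665028 235.        ]
uprtop [684.10051018  16.19047307 235.        ]
uprtop [660.38908192  63.23638886 235.        ]
uprtop [655.27758267  20.9293382  235.        ]
```

```bash
cat >> h.py <<'E'
from scipy.spatial.transform import Rotation as Ro
def ori(yaw,flip=False,pitch=0):
    y=np.array([-np.sin(yaw),np.cos(yaw),0]); 
    if flip: y=-y
    x=np.array([0,0,-1.]); return Ro.from_matrix(np.stack([x,y,np.cross(x,y)],1)).as_quat()
E
python3 - <<'E'
from h import *
print("greens",tri(("side",343.7,292.6),("top",197.2,226.7)),tri(("side",293.3,324.6),("top",170.5,194.7)))
for f in(False,True):
    for P,y in(((544,367,340),-30),((544,367,207),-30),((520,70,330),-10),((547,65,400),-10)):
        q=env.inverse_kinematics(P,ori(np.radians(y),f)); print(f,P,None if q is None else np.round(q,2))
E
```

```text
greens (array([445.60164419, 389.34628852, 155.4299766 ]), np.float64(1.974566253112642)) (array([540.51543084, 472.13558339, 156.5357515 ]), np.float64(1.3758918186218103))
False (544, 367, 340) [-0.05  0.76 -1.23  1.34  0.71  1.51 -0.17]
False (544, 367, 207) [-0.11  0.8  -1.    1.53  0.71  1.2  -0.19]
False (520, 70, 330) [ 0.62  0.61 -1.35  1.71  0.61  1.33  0.54]
False (547, 65, 400) [ 0.48  0.46 -1.03  1.52  0.39  1.39  0.82]
True (544, 367, 340) [-0.93  0.58  0.56  1.36 -0.31  1.29 -2.46]
True (544, 367, 207) [-0.83  0.66  0.36  1.55 -0.26  0.98 -2.5 ]
True (520, 70, 330) [ 0.4   0.41 -0.85  1.71  0.33  1.17 -2.29]
True (547, 65, 400) [ 0.45  0.44 -0.96  1.52  0.36  1.37 -2.28]
```

```bash
python3 - <<'E'
from h import *
p=env.read_state()["tcp_pos"]; env.movel([p[0],p[1],400],feed=250)
j=np.array(env.read_state()["joint_pos"]); j[0]-=1.9; env.move_joints(list(j))
s=env.read_state(); print(s["t"],np.round(s["tcp_pos"]))
env.grip(50)
for f in(False,True):
    print(np.round(env.inverse_kinematics((544,367,300),ori(np.radians(-30),f)),2))
env.reach([544,367,300],ori(np.radians(-30)))
s=env.read_state(); print(s["t"],np.round(s["tcp_pos"]),s["opening"],np.round(s["joint_pos"],2))
a=snap("side","s1");b=snap("top","t1")
def c(i,x,y,w,h): return cv2.resize(i[y:y+h,x:x+w],(400,300),interpolation=cv2.INTER_CUBIC)
cv2.imwrite("pics/c2.png",np.hstack([c(a,255,230,100,75),c(b,160,150,100,75)])[:,:,::-1])
E
```

```text
4.1667 [518. 349. 400.]
[-0.44  0.57 -0.33  1.41  0.19  1.19  0.25]
[-0.85  0.58  0.39  1.42 -0.23  1.18 -2.53]
5.1083 [544. 367. 300.] 49.981879897683115 [-0.44  0.57 -0.33  1.41  0.19  1.19  0.25]
```

View pics/c2.png

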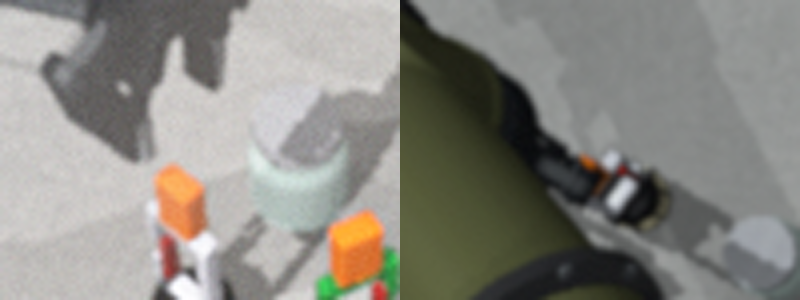

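The open fingers straddle the lamp's grip (side crop: tips at ~(140,155) and ~(215,85), grip at (180,200)). Next I'll descend and grasp.

```bash
python3 - <<'E'
from h import *
print("hit",env.movel([544,367,207],feed=80,contact_N=6)); s=env.read_state(); print(s["tcp_pos"],s["contact_force"])
env.grip(0); s=env.read_state(); print(s["t"],s["opening"],s["contact_force"],s["wrist_torque"])
print(env.movel([544,367,260],feed=80)); s=env.read_state(); print(s["t"],s["opening"],s["contact_force"],s["wrist_torque"])
env.movel([544,367,380],feed=150)
a=snap("side","s2");b=snap("top","t2")
def c(i,x,y,w,h): return cv2.resize(i[y:y+h,x:x+w],(400,300),interpolation=cv2.INTER_CUBIC)
cv2.imwrite("pics/c3.png",np.hstack([c(a,255,200,100,75),c(b,160,150,100,75)])[:,:,::-1])
E
```

```text
hit False
[544.21777616 367.19808894 207.62554126] [-0.19708893 -0.29636345  0.35489498]
6.925 15.576477194452423 [ 0.09026536 -0.79657624  3.38644745] [-0.01531827  0.03252667 -0.01121468]
False
7.7417 15.415751552738476 [ 0.03279236 -0.45643929 -3.44084403] [-0.02758995  0.03270013  0.06113499]
```

View pics/c3.png

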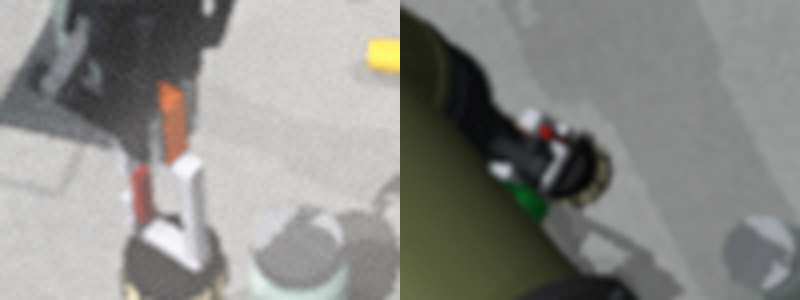

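The lamp is held squarely: opening is 15.5 mm, and the side crop shows the red gate to the left of the spine. Next I'll touch the puck's underside on the bar to get its height.

```bash
python3 - <<'E'
from h import *
o=ori(np.radians(-10))
env.movel([544,367,445],feed=200)
env.reach([547.4,64.8,445],o)
s=env.read_state(); print(s["t"],s["tcp_pos"],np.round(s["joint_pos"],2),s["contact_force"])
env.movel([547.4,64.8,418],feed=60)
print("hit",env.movel([547.4,64.8,390],feed=10,contact_N=3)); s=env.read_state(); print(s["t"],s["tcp_pos"],s["contact_force"],s["wrist_torque"],"bar centre z",s["tcp_pos"][2]-207.6-4)
env.movel([547.4,64.8,s["tcp_pos"][2]+25],feed=80)
s=env.read_state(); print(s["contact_force"])
a=snap("side","s3");b=snap("top","t3")
def c(i,x,y,w,h): return cv2.resize(i[y:y+h,x:x+w],(400,300),interpolation=cv2.INTER_CUBIC)
cv2.imwrite("pics/c4.png",np.hstack([c(a,250,80,120,90),c(b,260,130,100,75)])[:,:,::-1])
E
```

```text
10.425 [547.32956861  66.09239603 444.47189503] [ 0.1   0.32 -0.39  1.43  0.12  1.42  1.11] [-0.22951852 -0.07143308 -3.39638362]
hit True
12.4167 [547.41998662  64.80491845 405.94800394] [-0.89995438 -0.04357883  5.20946779] [ 0.01580427  0.02826726 -0.03835492] bar centre z 194.34800394133717
[-0.22377303  0.71268677 -2.96773751]
```

View pics/c4.png

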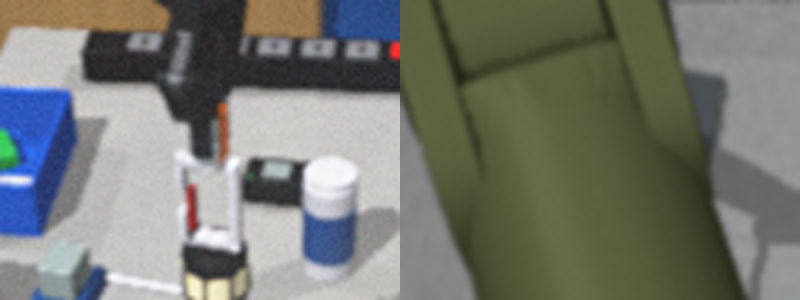

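```bash
python3 - <<'E'
from h import *
o=ori(np.radians(-10)); u=np.array([np.cos(np.radians(-10)),np.sin(np.radians(-10)),0])
T=env.read_state()["tcp_pos"]
for d in(-6,0,6): print(d,(proj("side",T+[0,0,-54]+0*u+d*u)-[250,80])/0.3, (proj("side",T+[0,0,-207.6+125]+(d-22)*u)-[250,80])/0.3,(proj("side",T+[0,0,-207.6+125]+(d+26)*u)-[250,80])/0.3)
bar=np.array([547.4,64.8,0])
P=bar-75*u
env.movel([P[0],P[1],T[2]],feed=150); P=bar-58*u; P0=np.array([P[0],P[1],315.1])
env.movel([*(bar-75*u)[:2],315.1],feed=120); env.movel(P0,feed=40); env.pause(.2)
s=env.read_state(); print(s["t"],s["tcp_pos"],s["contact_force"])
a=snap("side","s4"); cv2.imwrite("pics/c5.png",cv2.resize(a[105:225,245:405],(800,600),interpolation=cv2.INTER_CUBIC)[:,:,::-1])
E
```

```text
-6 [[217.27946542 129.42937818]] [[247.85313887 167.4186703 ]] [[184.83132122 157.91933271]]
0 [[209.24008043 128.2643197 ]] [[239.89897775 166.22068704]] [[177.05040161 156.74530681]]
6 [[201.22323145 127.10219899]] [[231.96690264 165.02575541]] [[169.29059566 155.57420398]]
15.525 [490.07541196  74.95446523 315.09409875] [-0.52140672  1.00308679 -2.23624299]
```

View pics/c5.png

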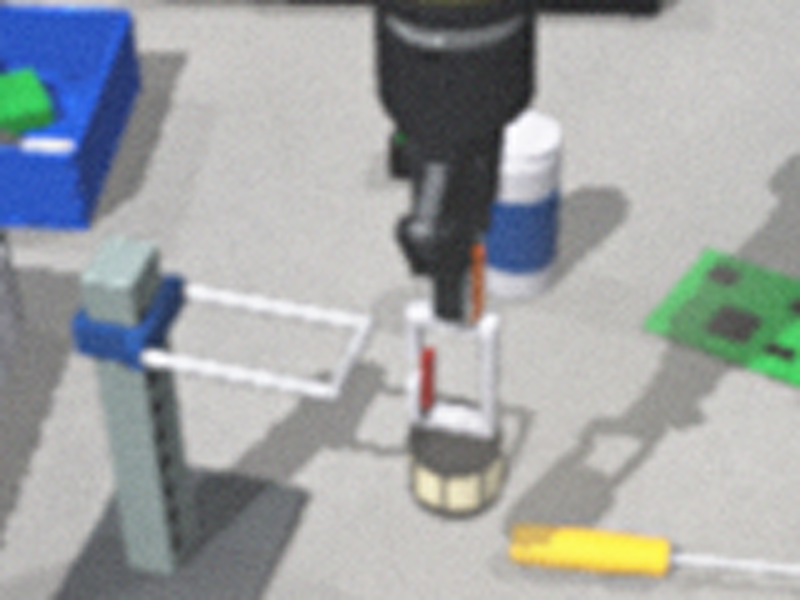

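The hook hangs upright about 30 mm short of the bar (front face at pixel x≈412 in the zoomed view, bar at ~335-370) and the mouth is level with it. The lamp's offset in the grip is about 0. Next is a gentle advance to contact.

```bash
python3 - <<'E'
from h import *
u=np.array([np.cos(np.radians(-10)),np.sin(np.radians(-10)),0]); bar=np.array([547.4,64.8,315.1])
f0=env.read_state()["contact_force"]
print(env.movel(bar-8*u,feed=12,contact_N=2.5))
s=env.read_state(); print(s["t"],"rel",(s["tcp_pos"]-bar)@u,s["tcp_pos"][2],"df",s["contact_force"]-f0)
env.pause(.2); s=env.read_state(); print("rel",(s["tcp_pos"]-bar)@u,"df",s["contact_force"]-f0)
a=snap("side","s5"); cv2.imwrite("pics/c6.png",cv2.resize(a[130:220,255:375],(800,600),interpolation=cv2.INTER_CUBIC)[:,:,::-1])
E
```

```text
True
18.2583 rel -22.844138732326538 314.1676948552309 df [0.40119971 0.28419219 1.37287939]
rel -23.120595343898163 df [ 0.73602828 -0.47908751  1.35799858]
```

View pics/c6.png

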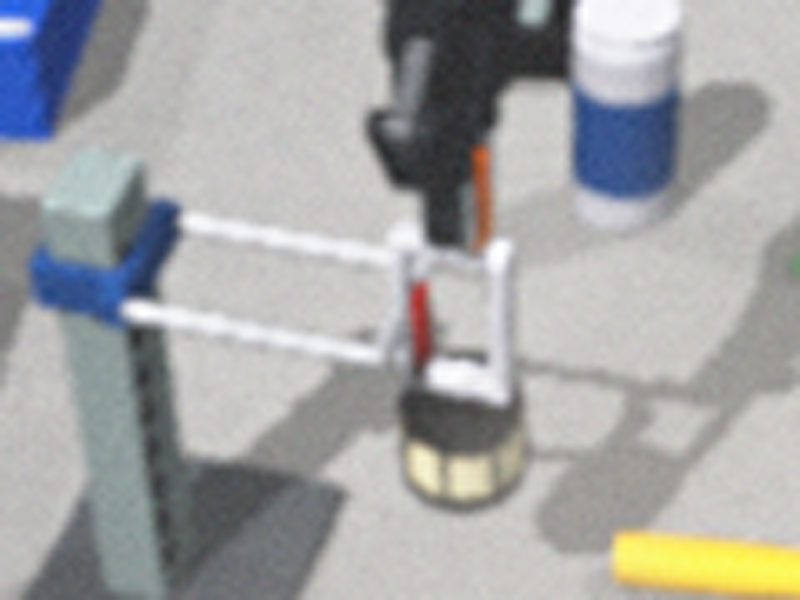

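The hook is at the bar: contact came at −22.8 mm, against −23 predicted for the gate and −30 for nose or chin. The bar passes behind the frame at mouth height. I'll keep pressing in steps.

```bash
python3 - <<'E'
from h import *
u=np.array([np.cos(np.radians(-10)),np.sin(np.radians(-10)),0]); bar=np.array([547.4,64.8,315.1])
f0=np.array([-.52,1.0,-2.24])
for r in(-17,-12,-8,-4):
    h=env.movel(bar+r*u,feed=12,contact_N=10); env.pause(.15)
    s=env.read_state(); d=s["contact_force"]-f0; print(r,h,"rel",round((s["tcp_pos"]-bar)@u,2),s["tcp_pos"][2],"along",round(d@u,2),np.round(d,2))
    if h or d@u<-14: break
print(s["t"])
a=snap("side","s6"); cv2.imwrite("pics/c7.png",cv2.resize(a[130:220,255:375],(800,600),interpolation=cv2.INTER_CUBIC)[:,:,::-1])
E
```

```text
-17 False rel -17.28 314.9082649233332 along -3.44 [-3.62 -0.73 -4.51]
-12 False rel -12.37 315.37097585080693 along -6.07 [-6.31 -0.83 -0.54]
-8 False rel -8.68 315.2332848146691 along -5.19 [-5.37 -0.58 -1.74]
-4 False rel -4.95 315.064730497522 along -6.68 [-6.66  0.67 -1.74]
21.3
```

View pics/c7.png

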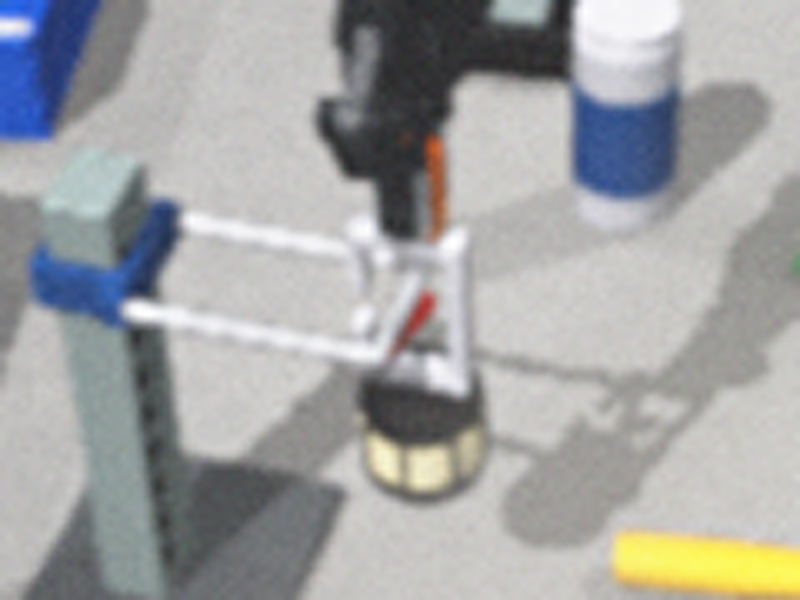

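The gate is open: the red lever tilts inward at ~(410,325) and the bar is inside the mouth, with about 6.7 N along the approach. Next I'll lower the lamp.

```bash
python3 - <<'E'
from h import *
u=np.array([np.cos(np.radians(-10)),np.sin(np.radians(-10)),0]); bar=np.array([547.4,64.8,0]); f0=np.array([-.52,1.0,-2.24])
def rep(h):
    env.pause(.3); s=env.read_state(); d=s["contact_force"]-f0; print(round(s["t"],2),h,"rel",round((s["tcp_pos"]-bar)@u,2),"z",round(s["tcp_pos"][2],2),"along",round(d@u,2),np.round(d,2)); return s["tcp_pos"][2]
P=bar-4*u
for z in(306,297,294): rep(env.movel([P[0],P[1],z],feed=15,contact_N=12))
z=rep(env.movel([P[0],P[1],276],feed=8,contact_N=3))
a=snap("side","s7"); cv2.imwrite("pics/c8.png",cv2.resize(a[130:220,255:375],(800,600),interpolation=cv2.INTER_CUBIC)[:,:,::-1])
E
```

```text
22.41 False rel -4.0 z 306.36 along -5.11 [-5.18  0.1  -1.85]
23.46 False rel -3.94 z 297.07 along 0.76 [ 0.45 -1.77 -1.12]
24.11 False rel -3.99 z 294.05 along 1.07 [ 0.88 -1.17 -0.73]
25.57 True rel -4.02 z 285.79 along 0.08 [-0.15 -1.3   8.  ]
```

View pics/c8.png

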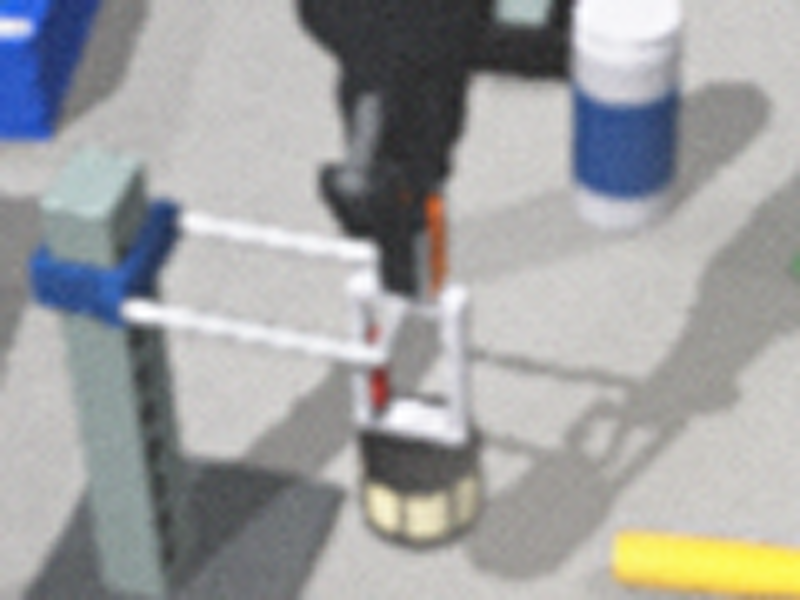

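The red gate is shut and upright below the bar at ~(378,370), the bar sits under the crown, and the force change is +8 N. I'll ease off the preload, release and retreat.

```bash
python3 - <<'E'
from h import *
u=np.array([np.cos(np.radians(-10)),np.sin(np.radians(-10)),0]); bar=np.array([547.4,64.8,0]); P=bar-4*u
env.movel([P[0],P[1],287],feed=8); print(env.read_state()["contact_force"])
env.grip(45); env.pause(.5); s=env.read_state(); print(s["t"],s["opening"],s["contact_force"])
print(env.movel([P[0],P[1],310],feed=40,contact_N=6)); 
print(env.movel([P[0],P[1],420],feed=120,contact_N=10)); env.pause(1.0)
s=env.read_state(); print(s["t"],s["tcp_pos"],s["contact_force"])
a=snap("side","s8"); cv2.imwrite("pics/c9.png",cv2.resize(a[130:220,255:375],(800,600),interpolation=cv2.INTER_CUBIC)[:,:,::-1])
E
```

```text
[ 0.30804362  0.52217888 -2.85232071]
26.9667 44.84262307165339 [ 0.03164108 -0.93129013  0.45218539]
False
False
29.7583 [543.46967923  65.51903455 420.00627801] [ 0.43776195 -0.37310911  0.63753079]
```

View pics/c9.png

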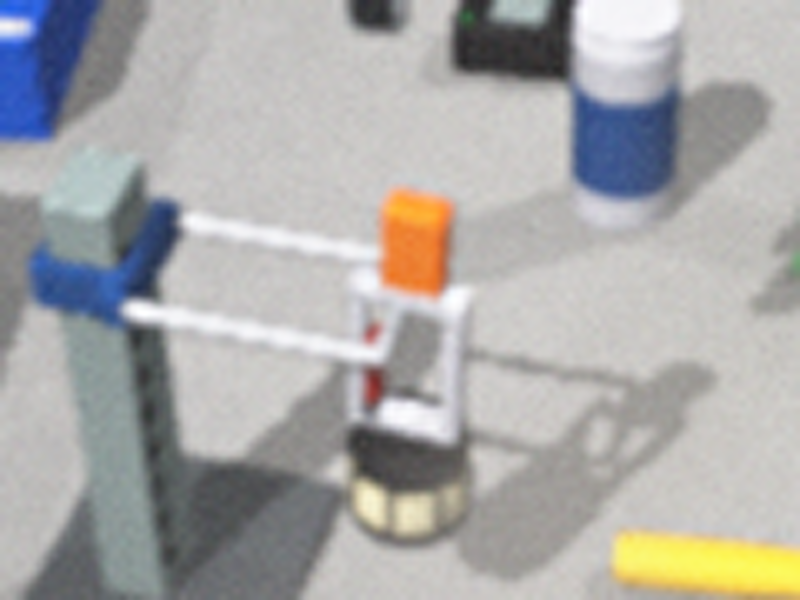

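The lamp hangs freely from the bar with a slight tilt (~0.1 rad), the gate is shut and the gripper is clear. I'll check that it has settled, then hand in.

```bash
python3 - <<'E'
from h import *
a=snap("side","s9"); p=orange(a,300,150,335,180); env.pause(1); b=snap("side","s10"); q=orange(b,300,150,335,180); print([x[1] for x in p],[x[1] for x in q])
if np.linalg.norm(p[0][1]-q[0][1])<.5: env.hand_in(); print("handed in")
E
```

```text
[array([316.79104478, 166.04477612])] [array([316.75      , 166.04411765])]
the job is handed in; nothing more can be done
handed in
```

The lamp hangs from the loop's front bar with the gate shut and the gripper clear, and I handed the job in just after 30 s on the clock. `hand_in` reports no verdict, so that result rests on my own checks.

**What I did**
- I found the lamp and loop in the two cameras, gripped the orange block squarely (15.5 mm opening) and lifted the lamp.
- I touched the puck's underside on the bar to find its height.
- I pressed the gate onto the bar, with about 7 N at most along the push. I then lowered the lamp until the crown sat on the bar, eased off, let go and backed away upwards.

**Last checks**
- **Gate and bar:** the last picture shows the gate shut and the bar under the crown.
- **Tilt:** the lamp leans by about 0.1 rad, judged by eye; the limit is 0.35 rad.
- **Stillness:** the grip moved less than 0.1 px between two pictures a second apart.
- **Forces on the stand:** the readings I took stayed at about 8 N. I read the force between moves, not continuously, so I did not record the peaks.

**Disagreements and gaps**
- Sight put the bar's centre at 197 mm and touch at 194 mm, probably because the loop bent a little under the touch. I used 196 mm and it fitted.
- I did not measure the bystanders again at the end. Those in the last views looked unmoved, and the arm showed no unexpected contacts.

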